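# Battery on, inspection flap held at the pointer

### The arm

A 7-joint arm with a two-finger parallel gripper is mounted at the origin on the work surface. World frame = base frame: x ahead of the robot, y to its left, z up, the work surface at z = 0. Lengths are in m, angles in rad, forces in N, time in s.
With the tool pointing down it reaches from about 0.425 to 0.975 m from the base axis. Payload 16.7 kg.
Tool frame: the origin (TCP) lies at the centre of the arm's flange, where the gripper is bolted on; the fingertips stand 173 mm ahead of it and the grasp point (between the pads) lies 155 mm ahead of it; z points along the fingers, x is the direction in which the jaws open and shut, and the axes are right-handed (so a half turn about z gives the same grasp; the last joint's range is limited). The gripper opens to 85 mm and grips with 20 to 120 N. Pads are 22 mm wide; open, the fingers measure 114 mm over their backs; the gripper's body (76 mm by 85 mm) begins 54 mm behind the grasp point. The pads swing forward as they close: fully open they stand 13 mm farther back than shut.
Start: joints at [-1.254, 0.426, 0.074, 1.606, -0.034, 1.111, -0.067], TCP at [0.304, 0.603, 0.405] pointing down, gripper open.
Joint ranges: [-2.85, 2.85], [-0.5, 2.14], [-1.23, 1.37], [0.21, 2.46], [-1.02, 4.16], [0.16, 2.05], [-2.73, 2.73]. Speed limits (rad/s): [1.89, 1.89, 2.39, 2.39, 3.01, 3.01, 3.01].

### API

Orientations are given as a unit quaternion [w, x, y, z].
In Python, from workcell import env gives the robot as it stands.
- The arm moves only by the tool servo_tool, never from a script. Its argument "targets" is a list of rows, each a list of 3 entries, a list of its own where there are three numbers: the turn, a rotation vector about the tool's x, y, z in rad, then the shift along the tool's x, y, z in cm, then the closure in counts, from 0 (fully open) to 255 (shut). A call has exactly 8 rows; each row is the pose to reach, as a shift and turn from the pose commanded when the call began, along the tool's axes at that moment; what a row does not reach only later rows make up. A row lasts 1/8 s, in which the tool goes at most 62.5 mm and 10.7 degrees, less where a joint would pass 70% of its speed; a pose out of reach is approached as far as the arm can. A call with a gripper value outside its range is refused whole. The fingers move at their own pace and stop on an object; the grip force is fixed at half the most. Time passes only in rows, so rows that repeat a pose let the fingers close, or fill a call up. It gives the time, the measured TCP pose, the force and the opening at its end, in the units of the state.
- env.read_state(): the state, without advancing time (a new reading comes with each control period).
- env.capture(name): name is "side" or "top"; returns (picture, depth): 400x640x3 uint8, red, green, blue; 400x640 float32, m along the optical axis (not along the pixel's ray), 0 where there is no reading.
- env.camera_info(name): a dict with "fx", "fy", "cx", "cy" (pixels), "extrinsics" (4x4, takes a point from camera to world coordinates). Camera axes: x right, y down, z forward; pixel columns grow to the right and rows downward; lengths in m; the calibration is good to about 2 mm. A picture is of the moment at which its call begins. camera_info takes no time and is no camera call.
- env.close_job(): hands the job in, once; it reports no verdict.
Trained networks look in the newest picture that a camera, given by its name, has taken for a name from the list of things; names that differ only in an ending like _2 or _b are one class to them, and where a whole thing is asked for, a point or a joint stands for the part that bears it (a point fixed in the world has none). Each returns a list of dicts, best first, with "score" (0 to 1); they miss things now and then, are a little off and sometimes report something else, mostly with a low value. They report only what shows in the picture. A call takes as long as a camera call.
- env.silhouettes(name, camera): "mask" (400x640 bool, what is visible of it) and "at" ([column, row] in pixels, amid what is visible of it).
- env.landmark_of(name, camera): "at" ([column, row] in pixels: a listed point, or the origin of a listed thing).
The state is a dict: "time_s": time; "joint_positions": joint angles; "qvel": joint speeds; "effort": joint torques, N m; "ee_pos": TCP position; "tool_rot": TCP orientation; "force": force on the tool from outside, world axes, zero at the start; "ft_torque": the same for the moment, N m; "width": finger opening in m.
Only numpy, scipy, OpenCV 4.12 (cv2) and the standard library are available. Lean on these libraries where they do the work, as an engineer would, in place of code of your own. Each camera call takes 0.05 s, during which the arm holds its last target. There are 200 camera calls.

### The job

Get the bench dust collector ready for its filter check: slide the loose battery pack along the shoe beside the collector, nose first, until it clicks and sits fully home against the stop. Then lift the yellow inspection flap by its black bar until the flap lies parallel to the red pointer arm on the angle scale, and finish while still holding it there in the gripper, motionless, because the flap falls shut if it is let go. Leave the pointer and the other things on the bench where they are.

Things in the scene. Friction and masses are not known exactly. Their poses are not given: they have to be found in the camera images.
- machine: Bench dust collector, fixed: green open-topped filter box (155 x 200 x 112 mm high, front wall 65 mm in -x from the origin), 130 mm high grey motor housing behind it, battery shoe on its left (+y), red pointer and angle scale on its right. Origin on the table under the box; x points from front to back (away from the robot), y left, z up. Turned by up to 0.2 rad.
- shoe_home (a point): Where the middle of the battery's underside lies when fully home on the shoe; machine axes, x is the sliding direction. It lies on a steel runway plate, its top 6 mm above the table, 96 mm wide, reaching 175 mm from here in -x. A 30 mm high end stop stands 45.5 mm beyond. The filter box's side wall is 90 mm away in -y.
- rail_mouth (a point): On the runway plate 35 mm before shoe_home (-x), where the black rail begins: two walls 63 mm apart inside, with lips overhanging inward 16 to 20 mm above the plate (53 mm apart), so the battery cannot go in from above. A 14 mm high flare spreads 22 mm farther in -x. Set the battery flat on the plate before it (its middle 105 to 120 mm before shoe_home) and slide it in +x.
- detent (a point): Middle of the rail on the plate, 19.5 mm before shoe_home: in the walls on either side a spring ball (brass) yields at about 8 to 15 N of push in all as the wide foot of the battery passes, then snaps in behind the shoulders of the foot and keeps the battery against the stop.
- battery: Loose battery pack, 90 mm long (x), 60 wide, 58 high, about 0.45 kg, upright. Origin at the middle of its underside, x towards its nose. Black foot 12 mm high: 60 wide from 15 mm behind the origin to 37 ahead, then chamfered to the nose; 48 wide behind (shoulders). Grey body on it 44 wide (y), x -42 to 36 mm, 12 to 58 mm high: grip this. Orange stripe on top at the nose end.
- battery_nose (a point): Middle of the battery's front edge, at its underside, 45 mm ahead of the battery's origin.
- flap (a joint): Opening angle of the yellow flap, rad: 0 = shut (level), grows as its bar is lifted, stop at 1.35. Its hinge runs along the machine's y, through the point 70 mm behind (+x) and 118 mm above the machine's origin. It falls shut when let go.
- leaf: The flap that covers the filter box, with its bar: a yellow panel 135 x 190 x 6 mm, about 0.4 kg. Origin on the middle of its hinge line; its x axis points from the bar to the hinge, so the bar lies in -x.
- flap_grip (a point): Middle of the flap's black bar: a round bar, 14 mm thick, along the machine's y, 185 mm from the hinge line, its centre 50 mm from the panel's front edge (43 mm clear) and held by two arms at its ends, 100 mm apart. When shut it is 118 mm above the table. The bar can turn between the fingers as the flap swings, so that the gripper may keep pointing down.
- pointer (a joint): Angle of the red pointer arm, rad, measured like the flap's: same hinge axis, same zero, same direction. The flap is at the mark when both are equal. Set between 0.6 and 1.0.
- pointer_tip (a point): Tip of the red pointer arm, 175 mm from the hinge axis, on the right (-y) of the flap, 122 mm from the machine's middle plane; its x axis points from the tip to the hinge. The pointer is held by friction only: do not touch it.
- toy_car: Bystander: wooden toy car, 100 x 58 x 55 mm. Origin under its middle, on the table.
- mallet: Bystander: wooden mallet lying down, 280 mm long, head 130 x 60 x 60 mm at its +x end. Origin under its middle.
- glue: Bystander: white glue bottle, 60 mm across, 160 mm high. Origin under its middle.
- screwdriver: Bystander: screwdriver lying along its x axis. Origin under its middle.
- offcut: Bystander: wood offcut, 100 x 70 x 35 mm. Origin under its middle.
- tin: Bystander: tin with a blue label, 74 mm across, 100 mm high. Origin under its middle.
- wheel: Bystander: wooden toy wheel lying flat, 70 mm across, 20 mm thick. Origin under its middle.

How it is judged:
On the way:
1. the battery is slid fully home on the shoe (x of battery_nose in the frame of shoe_home above 0.041 m and y of battery_nose in the frame of shoe_home between -0.004 and 0.004 m and z of battery in the frame of shoe_home below 0.004 m and angle between the x axis of battery and the x axis of machine, either way round below 0.07 rad), for 0.2 s.
At the end, for the whole second after the job is handed in: The battery's nose is within 4 mm of the end stop and of the rail's centre line, flat on the shoe and straight to 0.07 rad; the flap is within 0.07 rad (4 degrees) of the red pointer and still (under 0.05 rad/s), the gripper's fingers are in contact with it (over 0.5 N) and no loose thing props it (all of step 1 and angle between the x axis of leaf and the x axis of pointer_tip, either way round below 0.07 rad and velocity of joint flap between -0.05 and 0.05 rad/s and contact force between the fingers and leaf above 0.5 N and contact force between leaf and toy_car below 0.1 N and contact force between leaf and mallet below 0.1 N and contact force between leaf and glue below 0.1 N and contact force between leaf and screwdriver below 0.1 N and contact force between leaf and offcut below 0.1 N and contact force between leaf and tin below 0.1 N and contact force between leaf and wheel below 0.1 N and contact force between leaf and battery below 0.1 N); the arm keeps its last pose, push and grip.
It fails at once if the red pointer is moved by more than 15 mm (distance of pointer_tip from where it was at the start of the episode above 0.015 m).
It fails at once if another thing on the bench is moved by more than 30 mm (distance of any of toy_car, mallet, glue, screwdriver, offcut, tin, wheel from where it was at the start of the episode above 0.03 m).
It also fails if it takes over 59 s, if anything falls off the work surface, if the arm or the gripper's body presses on something with over 40 N, if the wrist force passes 120 N, or if a joint passes its speed limit or range.

## Working session

There is one attempt and no reset: what is moved stays moved. The work goes in short steps, Python scripts to look and compute and a tool call to move; the robot and the scene stay as the last step left them, time stands still between calls to the robot, and variables do not carry over. Pictures are saved under pics/ and viewed, about 8 in all and at most 12, crops included, and the job is handed in when it is done.

Besides the shell and the picture viewer there is one more tool, called after "Request:" as a command line: name --argument value ..., lists and objects as JSON in quotes. servo_tool: Moves the arm, as the interface text tells. Its arguments: {"type":"object","properties":{"targets":{"type":"array","items":{"type":"array"}}},"required":["targets"]}

```bash
mkdir -p pics
cat > h.py <<'E'
import numpy as np, cv2
from workcell import env
from scipy.spatial.transform import Rotation as R
def px2w(cam,at,depth=None,z=None):
    c=env.camera_info(cam);E=np.array(c["extrinsics"])
    d=np.array([(at[0]-c["cx"])/c["fx"],(at[1]-c["cy"])/c["fy"],1.])
    if z is not None:
        w=E[:3,:3]@d; return E[:3,3]+w*(z-E[2,3])/w[2]
    return E[:3,:3]@(d*depth)+E[:3,3]
def cloud(cam,depth):
    c=env.camera_info(cam);E=np.array(c["extrinsics"])
    v,u=np.mgrid[:400,:640]
    P=np.stack([(u-c["cx"])/c["fx"]*depth,(v-c["cy"])/c["fy"]*depth,depth],-1)
    return P@E[:3,:3].T+E[:3,3]
def w2px(cam,p):
    c=env.camera_info(cam);E=np.linalg.inv(np.array(c["extrinsics"]))
    q=E[:3,:3]@np.array(p)+E[:3,3]; return np.array([q[0]/q[2]*c["fx"]+c["cx"],q[1]/q[2]*c["fy"]+c["cy"]])
def save(n,im): cv2.imwrite("pics/"+n+".png",im[:,:,::-1])
E
cat > a.py <<'E'
from h import *
np.set_printoptions(precision=4,suppress=True)
for cam in("top","side"):
    im,d=env.capture(cam);save(cam+"0",im);np.save(cam+"0.npy",d);P=cloud(cam,d)
    print(cam,np.array(env.camera_info(cam)["extrinsics"])[:3,3])
    for n in["machine","shoe_home","rail_mouth","detent","battery","battery_nose","leaf","flap_grip","pointer_tip"]:
        r=env.landmark_of(n,cam)[:2]
        for k in r:
            u,v=np.round(k["at"]).astype(int)
            ok=0<=u<640 and 0<=v<400
            print(n,round(k["score"],2),np.array(k["at"]),P[v,u] if ok else None)
s=env.read_state();print({k:np.array(v) for k,v in s.items()})
E
python3 a.py
```

```text
top [ 0.4827 -0.0162  1.4166]
machine 0.67 [367.1 182.5] [ 0.6189 -0.1708  0.1255]
shoe_home 0.55 [313.4 166.9] [ 0.6797 -0.002   0.0075]
shoe_home 0.38 [176.9 190. ] [0.5911 0.4364 0.0617]
rail_mouth 0.74 [308.4 179.7] [0.6356 0.0143 0.0049]
battery 0.59 [237.6 226.6] [0.4743 0.2374 0.0552]
battery_nose 0.59 [233.9 214.9] [ 0.5142  0.2622 -0.0003]
leaf 0.76 [372.8 155.8] [ 0.7001 -0.1888  0.126 ]
pointer_tip 0.63 [417.4 192.9] [ 0.5968 -0.3549  0.0023]
side [-0.0932 -1.0625  0.9987]
machine 0.85 [370.8 247.9] [ 0.5439 -0.2921  0.1354]
shoe_home 0.72 [349.2 213.2] [ 0.5989 -0.1094  0.1218]
shoe_home 0.55 [340.4 220.2] [ 0.5596 -0.1169  0.1161]
rail_mouth 0.68 [340.1 221.7] [ 0.5514 -0.1288  0.1195]
rail_mouth 0.66 [369.4 252.1] [ 0.5378 -0.2917  0.1232]
detent 0.8 [348.2 217.8] [ 0.581  -0.1293  0.1224]
battery 0.58 [265.7 202.5] [0.4752 0.2369 0.0115]
battery 0.3 [352.7 215. ] [ 0.605  -0.1223  0.1194]
battery_nose 0.9 [272.2 194.2] [0.5017 0.2357 0.0373]
leaf 0.69 [393.  217.7] [ 0.6004 -0.3098  0.2274]
flap_grip 0.71 [343.9 235.5] [ 0.5718 -0.1217  0.0498]
pointer_tip 0.49 [386.9 212.2] [ 0.582  -0.3046  0.2521]
{'time_s': array(1.), 'joint_positions': array([-1.2535,  0.4261,  0.0739,  1.606 , -0.0341,  1.1108, -0.0671]), 'qvel': array([ 0.0007,  0.0013, -0.0002, -0.    , -0.0012, -0.003 , -0.0002]), 'effort': array([ -0.0007, -94.9539,   3.7567, -46.3868,   0.0191,   0.0025,
        -0.    ]), 'ee_pos': array([0.3038, 0.6027, 0.4047]), 'tool_rot': array([ 0.    ,  0.8515,  0.5244, -0.    ]), 'force': array([-0.1535,  0.5573, -1.296 ]), 'ft_torque': array([-0.0735, -0.0247,  0.0349]), 'width': array(0.0857)}
```

```bash
python3 -c "
import cv2
t=cv2.imread('pics/top0.png');s=cv2.imread('pics/side0.png')
cv2.imwrite('pics/t1.png',cv2.resize(t[90:300,160:440],None,fx=2.8,fy=2.8,interpolation=2))
cv2.imwrite('pics/s1.png',cv2.resize(s[120:320,200:460],None,fx=3,fy=3,interpolation=2))"
```

```text
(no output)
```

View pics/t1.png

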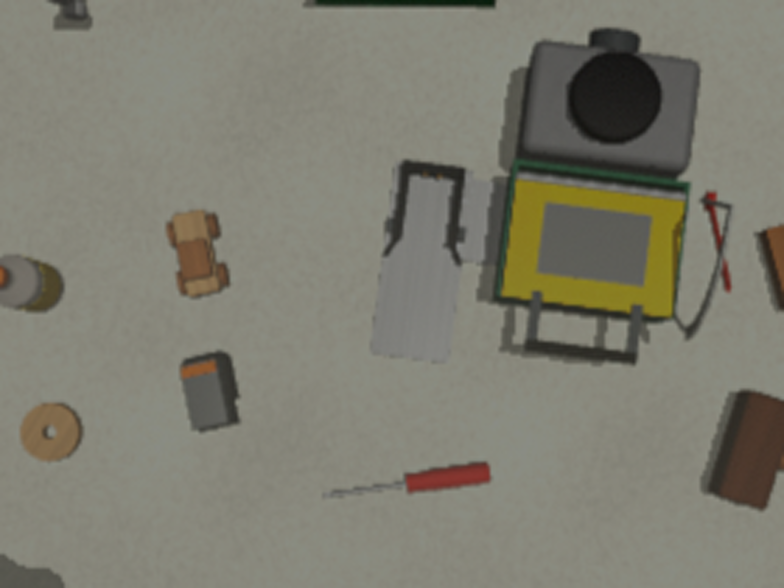

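View pics/s1.png

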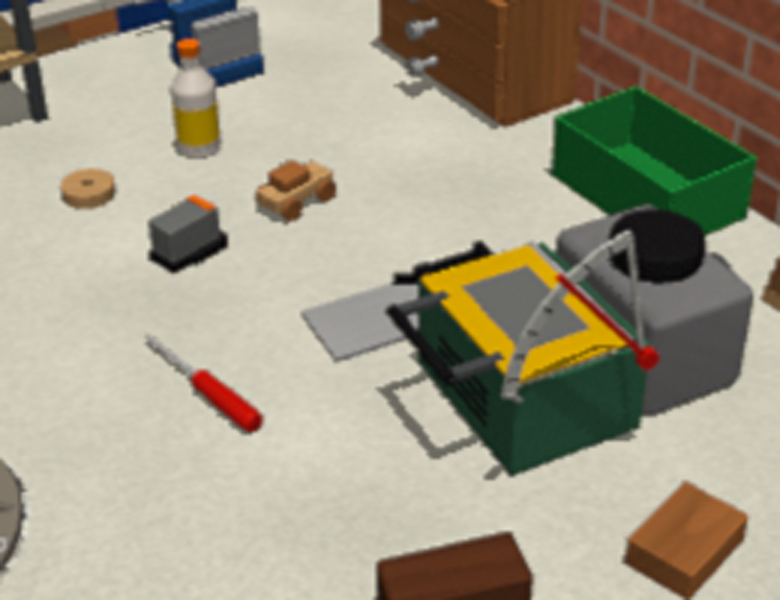

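```bash
cat > b.py <<'E'
from h import *
np.set_printoptions(precision=4,suppress=True)
im=cv2.imread('pics/top0.png')[:,:,::-1].astype(int);d=np.load('top0.npy');P=cloud('top',d)
print(env.camera_info('top')['fx'])
z=P[...,2]
r,g,b=im[...,0],im[...,1],im[...,2]
def rect(m,name,zf=None):
    m=m.astype(np.uint8);n,l,st,_=cv2.connectedComponentsWithStats(m)
    k=1+np.argmax(st[1:,4]);v,u=np.where(l==k)
    pts=np.array([px2w('top',(a,c),z=zf)[:2] for a,c in zip(u,v)]) if zf is not None else P[v,u,:2]
    c,s,a=cv2.minAreaRect((pts*1000).astype(np.float32))
    print(name,len(v),np.array(c),np.array(s),a,'z',np.median(P[v,u,2]))
    return l==k
rect((r>120)&(g>90)&(b<60)&(np.arange(640)>330),'yellow',0.121)
sub=np.zeros(z.shape,bool);sub[210:250,220:250]=1
rect(sub&(z>0.045)&(z<0.08),'batt z',0.058)
rect(sub&(r>180)&(b<90),'x')if 0 else None
sub[:]=0;sub[145:225,285:335]=1
print('plate z prof',z[180:222:4,303])
print('gray col row200',im[200,285:330,0]); print('col 303',im[140:228,303,0])
print('z row 170', z[168,295:335])
for row in(190,195,200,205,210): 
    e=im[row,285:330].sum(1); print(row,e)
# red
for cam in('top','side'):
    im=cv2.imread(f'pics/{cam}0.png')[:,:,::-1].astype(int);P=cloud(cam,np.load(cam+'0.npy'))
    m=(im[...,0]>110)&(im[...,1]<60)&(im[...,2]<60)
    m[:, :375]=0
    v,u=np.where(m);q=P[v,u]; k=(q[:,2]>0.1)
    if cam=='side':print(np.c_[u,v,q*1000].round(0)[k][::6])
    else: print(u.min(),v.min(),u.max(),v.max());print(np.c_[u,v,q*1000].round(0)[::2])
E
python3 b.py
```

```text
419.6360917568976
yellow 1433 [ 631.429  -184.7997] [186.9595 129.8755] 83.30662536621094 z 0.12072474663210486
batt z 337 [462.7947 254.0094] [77.7034 45.4393] 13.577735900878906 z 0.0580828562775626
plate z prof [0.0062 0.0111 0.0042 0.0083 0.0081 0.002  0.0033 0.0052 0.0055 0.008
 0.0013]
gray col row200 [137 135 133 135 137 135 136 136 134 127 126 124 123 125 125 125 127 126
 126 124 126 126 126 128 127 127 127 129 128 129 130 128 129 129 131 130
 128 121 132 136 137 137 138 138 137]
col 303 [138 137 136 135 136 138 133 111  84  59  53  53  53  51  51  49  48  48
  49  44  46  45  47  44  46  46  48  51  53  56  58  62  68  72  87 104
 123 125 126 126 126 126 126 126 127 127 127 128 127 127 127 127 126 126
 125 126 125 126 126 126 126 126 126 125 125 126 125 126 126 125 126 127
 127 127 127 128 124 123 137 138 138 138 138 138 138 138 138 137]
z row 170 [ 0.0025  0.0031 -0.0036  0.0207  0.024   0.0216  0.0239  0.0277  0.0234
  0.0043  0.0087  0.0095  0.0007  0.0031  0.0062  0.0081  0.0039  0.0118
  0.0138  0.0053  0.0025  0.004   0.0061  0.0082  0.004   0.0113  0.0285
  0.0277  0.
[... 1078 characters left out ...]
125.]
 [ 414.  160.  689. -315.  129.]]
[[ 551.   12. 1839.  170.  486.]
 [ 465.   25. 1838.  623.  338.]
 [ 597.  116. 1842. -154.  133.]
 [ 388.  213.  586. -304.  247.]
 [ 390.  215.  593. -305.  238.]
 [ 392.  218.  599. -308.  227.]
 [ 395.  221.  608. -311.  215.]
 [ 397.  223.  618. -309.  202.]
 [ 399.  225.  624. -311.  194.]
 [ 403.  227.  641. -310.  178.]
 [ 406.  230.  649. -315.  167.]
 [ 409.  233.  660. -317.  152.]
 [ 411.  235.  669. -316.  141.]
 [ 414.  236.  686. -312.  126.]
 [ 414.  237.  681. -317.  128.]
 [ 414.  238.  678. -321.  128.]
 [ 413.  239.  676. -319.  125.]
 [ 419.  239.  694. -326.  121.]
 [ 418.  240.  693. -323.  116.]
 [ 414.  242.  681. -320.  111.]]
```

```bash
cat >> h.py <<'E'
def goal(p,yaw,pitch=0):
    "world TCP target, jaw axis yaw -> turn vector (rad) and shift (cm) in current tool frame, tool down"
    s=env.read_state();q=np.array(s["tool_rot"]);T=R.from_quat(q[[1,2,3,0]])
    best=None
    for y in(yaw,yaw+np.pi):
        c,sn=np.cos(y),np.sin(y)
        G=R.from_matrix(np.array([[c,sn,0],[sn,-c,0],[0,0,-1]]))
        t=(T.inv()*G).as_rotvec()
        print('turn',t.round(3))
    print('shift cm',(T.inv().apply(np.array(p)-s["ee_pos"])*100).round(2),'t',s['time_s'],s['joint_positions'][6])
E
cat > c.py <<'E'
from h import *
np.set_printoptions(precision=4,suppress=True)
yaw=-0.117; O=np.array([.6289,-.1845,0])
def M(x,y,z): return O+[x*np.cos(yaw)-y*np.sin(yaw),x*np.sin(yaw)+y*np.cos(yaw),z]
# plate edges: subpixel via rows
im=cv2.imread('pics/top0.png').astype(float).sum(2)
for row in range(192,214,4):
    e=cv2.GaussianBlur(im,(0,0),.8)[row-1:row+2].mean(0)
    gr=np.diff(e); l=285+np.argmin(gr[285:300]); r=315+np.argmax(gr[315:328])
    a=px2w('top',(l+.5,row),z=.006);b=px2w('top',(r+.5,row),z=.006)
    print(row,l,r,a[:2],b[:2],np.linalg.norm(a-b),'lat off of centre', ((a+b)/2-O)[:2]@[-np.sin(yaw),np.cos(yaw)])
e=cv2.GaussianBlur(im,(0,0),.8)
for c in(298,303,308,313):
    k=210+np.argmax(np.diff(e[210:226,c])); p=px2w('top',(c,k+.5),z=.006)
    # top end of the stop: z=.036
    j=140+np.argmin(np.diff(e[140:158,c])); q=px2w('top',(c,j+.5),z=.036)
    f=lambda p:(p-O)[:2]@[np.cos(yaw),np.sin(yaw)]
    print('front edge mx',f(p),'stop back top mx',f(q))
# pointer
im=cv2.imread('pics/side0.png')[:,:,::-1].astype(int)
m=(im[...,0]>100)&(im[...,1]<60)&(im[...,2]<60);m[:,:375]=0;m[:,430:]=0;m[:205]=0;m[250:]=0
v,u=np.where(m);c=env.camera_info('side');E=np.array(c['extrinsics'])
n=np.array([-np.sin(yaw),np.cos(yaw),0]);L=[]
for a,b in zip(u,v):
    w=E[:3,:3]@[(a-c['cx'])/c['fx'],(b-c['cy'])/c['fy'],1]
    p0=M(0,-.122,0);t=n@(p0-E[:3,3])/(n@w);p=E[:3,3]+t*w-O
    L.append([p[0]*np.cos(yaw)+p[1]*np.sin(yaw),p[2]])
L=np.array(L);k=L[:,1]>.14;vx,vz,x0,z0=cv2.fitLine((L[k]*1000).astype(np.float32),cv2.DIST_HUBER,0,.01,.01).ravel()
print('pointer',abs(np.arctan2(vz,-vx)),np.arctan(abs(vz/vx)),'at z=118 x=',x0+(118-z0)*vx/vz, 'tip',L[np.argmax(L[:,1])],'tip angle',np.arctan2(L[:,1].max()-.118,.07-L[np.argmax(L[:,1]),0]))
# overlay
for cam in('top','side'):
    I=cv2.imread(f'pics/{cam}0.png');I=cv2.resize(I,None,fx=3,fy=3,interpolation=2)
    def poly(ps,col):
        q=np.array([w2px(cam,p)*3+1 for p in ps]).round().astype(int);cv2.polylines(I,[q],False,col,1)
    for y in(.142,.238): pass
    h=-.0  # shoe_home mx guess
    import sys; h=float(sys.argv[1])
    poly([M(h-.175,.142,.006),M(h-.175,.238,.006),M(h+.04,.238,.006),M(h+.04,.142,.006),M(h-.175,.142,.006)],(255,0,255))
    poly([M(h-.035,.19,.026),M(h+.0455,.19,.036)],(0,0,255))
    poly([M(-.065,-.095,.121),M(-.065,.095,.121),M(.07,.095,.121),M(.07,-.095,.121),M(-.065,-.095,.121)],(255,0,0))
    poly([M(-.115,-.05,.118),M(-.115,.05,.118)],(0,255,255))
    B=lambda x,y,z:np.array([.4657+x*.972-y*.235,.2547+x*.235+y*.972,z])
    for z in(.058,): poly([B(-.042,-.022,z),B(.036,-.022,z),B(.036,.022,z),B(-.042,.022,z),B(-.042,-.022,z)],(255,255,0))
    poly([B(-.045,-.024,0),B(-.015,-.024,0),B(-.015,-.03,0),B(.037,-.03,0)],(0,255,0))
    a=float(sys.argv[2]);poly([M(.07,-.122,.118),M(.07-.175*np.cos(a),-.122,.118+.175*np.sin(a))],(255,255,255))
    cr=(slice(400,740),slice(650,1300)) if cam=='top' else (slice(520,800),slice(700,1280))
    cv2.imwrite(f'pics/o_{cam}.png',I[cr])
cv2.imwrite('pics/o.png',np.vstack([cv2.resize(cv2.imread('pics/o_top.png'),(650,340)),np.pad(cv2.imread('pics/o_side.png')[:260],((0,0),(0,70),(0,0)))]))
E
python3 c.py 0.03 0.92
```

```text
192 294 323 [0.5943 0.0592] [ 0.5956 -0.0386] 0.0977556639669036 lat off of centre 0.18948580184104122
196 293 322 [0.5807 0.0623] [ 0.582  -0.0354] 0.09770039504863423 lat off of centre 0.19105177282568228
200 293 323 [0.5672 0.0621] [ 0.5686 -0.0389] 0.1010144745104066 lat off of centre 0.1876080099450451
204 292 321 [0.5537 0.0652] [ 0.555  -0.0324] 0.09759146751390244 lat off of centre 0.1908419429449648
208 292 324 [0.5402 0.065 ] [ 0.5417 -0.0426] 0.10763027606611031 lat off of centre 0.18406656964031995
212 291 320 [0.5267 0.0681] [ 0.528  -0.0294] 0.09748278292026244 lat off of centre 0.19063257739410794
front edge mx -0.14645054697304838 stop back top mx 0.10326998489985934
front edge mx -0.14426495477451506 stop back top mx 0.08550101215586445
front edge mx -0.14540696770318337 stop back top mx 0.08766949261666802
front edge mx -0.14654875019181476 stop back top mx 0.08983813239807623
pointer 2.2544584 0.88713413 at z=118 x= 74.1428 tip [-0.0338  0.2508] tip angle 0.9071413248989773
```

```bash
python3 c.py 0.0295 0.895 >/dev/null; python3 -c "
from h import *
goal([.463,.2545,.27],1.571+.237)"
```

```text
turn [-0.     0.    -0.704]
turn [0.    0.    2.438]
shift cm [-23.93  29.89  13.47] t 1.0 -0.0670547997749363
```

View pics/o.png

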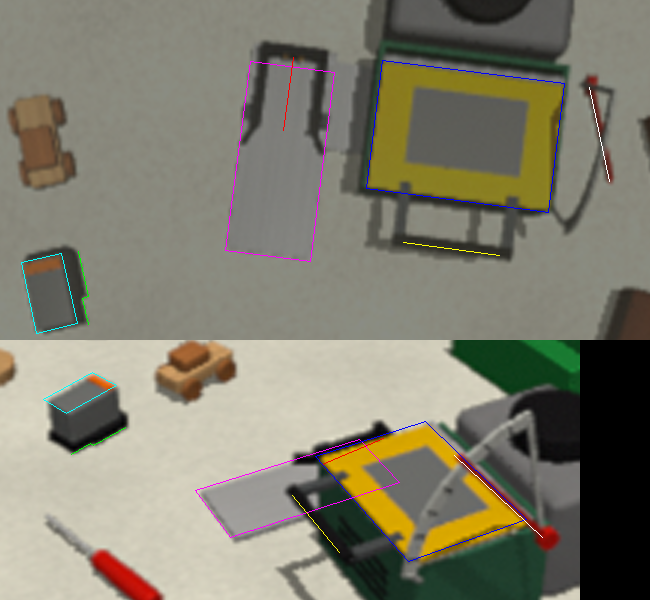

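Request:
servo_tool --targets '[[[0, 0, -0.09], [-3, 3.7, 1.5], 0], [[0, 0, -0.18], [-6, 7.5, 3], 0], [[0, 0, -0.27], [-9, 11.2, 5], 0], [[0, 0, -0.36], [-12, 15, 7], 0], [[0, 0, -0.45], [-15, 18.7, 9], 0], [[0, 0, -0.54], [-18, 22.4, 11], 0], [[0, 0, -0.63], [-21, 26.2, 12.5], 0], [[0, 0, -0.704], [-23.9, 29.9, 13.5], 0]]'

```text
time_s: 2.0
ee_pos: [0.4637, 0.2532, 0.2692]
tool_rot: [-0.0, 0.617, 0.787, -0.0]
force: [0.5, 0.9, 0.6]
width: 0.0856
```

```bash
python3 -c "
from h import *
goal([.463,.2545,.203],1.571+.237)"
```

```text
turn [-0.     0.     0.003]
turn [-0.    -0.    -3.139]
shift cm [ 0.14 -0.03  6.62] t 2.0 1.201420349512479
```

Request:
servo_tool --targets '[[[0, 0, 0], [0.1, 0, 2], 0], [[0, 0, 0], [0.1, 0, 4.2], 0], [[0, 0, 0], [0.1, 0, 6], 0], [[0, 0, 0], [0.1, 0, 6.6], 0], [[0, 0, 0], [0.1, 0, 6.6], 255], [[0, 0, 0], [0.1, 0, 6.6], 255], [[0, 0, 0], [0.1, 0, 6.6], 255], [[0, 0, 0], [0.1, 0, 6.6], 255]]'

```text
time_s: 3.0
ee_pos: [0.4632, 0.2557, 0.2047]
tool_rot: [0.0, 0.619, 0.786, 0.0]
force: [-1.1, -1.8, 8.3]
width: 0.0431
```

Request:
servo_tool --targets '[[[0, 0, 0], [0, 0, 0], 255], [[0, 0, 0], [0, 0, 0], 255], [[0, 0, 0], [0, 0, -1], 255], [[0, 0, 0], [0, 0, -2], 255], [[0, 0, 0], [0, 0, -3], 255], [[0, 0, 0], [0, 0, -4], 255], [[0, 0, 0], [0, 0, -4], 255], [[0, 0, 0], [0, 0, -4], 255]]'

```text
time_s: 4.0
ee_pos: [0.4629, 0.2556, 0.2436]
tool_rot: [-0.0, 0.618, 0.786, -0.0]
force: [0.3, -0.2, -5.5]
width: 0.0427
```

```bash
cat > d.py <<'E'
from h import *
np.set_printoptions(precision=4,suppress=True)
yaw=-0.117; O=np.array([.6289,-.1845,0])
def M(x,y,z): return O+[x*np.cos(yaw)-y*np.sin(yaw),x*np.sin(yaw)+y*np.cos(yaw),z]
s=env.read_state();print(s['ee_pos'],s['width'],s['force'])
# origin = grasp +3mm, want origin at home-112
print('home',M(.0295,.19,.006))
goal(M(.0295-.112-.003,.19,.25),np.pi/2+yaw)
im,d=env.capture('top');save('top1',im)
P=cloud('top',d);z=P[...,2];r,g,b=[im[...,i].astype(int) for i in range(3)]
m=(r>150)&(g<130)&(b<80);m[:, :200]=0;m[:,280:]=0;v,u=np.where(m&(z>.03));print('orange',P[v,u].mean(0),len(v),u.mean(),v.mean())
E
python3 d.py
```

```text
[0.4629 0.2556 0.2436] 0.042669720528185934 [ 0.3438 -0.2441 -5.5257]
home [0.6804 0.0008 0.006 ]
turn [-0.     0.     0.354]
turn [-0.    -0.    -2.787]
shift cm [-25.9    4.37  -0.64] t 4.0 1.1949825682654607
orange [nan nan nan] 0 nan nand.py:11: RuntimeWarning: Mean of empty slice.
  m=(r>150)&(g<130)&(b<80);m[:, :200]=0;m[:,280:]=0;v,u=np.where(m&(z>.03));print('orange',P[v,u].mean(0),len(v),u.mean(),v.mean())
  ret = um.true_divide(
  ret = ret.dtype.type(ret / rcount)
```

Request:
servo_tool --targets '[[[0, 0, 0.05], [-3.7, 0.6, 0], 255], [[0, 0, 0.1], [-7.4, 1.2, 0], 255], [[0, 0, 0.15], [-11.1, 1.8, 0], 255], [[0, 0, 0.2], [-14.8, 2.4, 0], 255], [[0, 0, 0.25], [-18.5, 3, 0], 255], [[0, 0, 0.3], [-22.2, 3.7, 0], 255], [[0, 0, 0.354], [-25.9, 4.4, 0], 255], [[0, 0, 0.354], [-25.9, 4.4, 0], 255]]'

```text
time_s: 5.05
ee_pos: [0.5672, 0.0112, 0.2433]
tool_rot: [0.0, 0.749, 0.663, -0.001]
force: [-0.4, -0.3, -5.1]
width: 0.043
```

```bash
cat > d.py <<'E'
from h import *
np.set_printoptions(precision=4,suppress=True)
yaw=-0.117; O=np.array([.6289,-.1845,0])
def M(x,y,z): return O+[x*np.cos(yaw)-y*np.sin(yaw),x*np.sin(yaw)+y*np.cos(yaw),z]
s=env.read_state();print(s['ee_pos'],s['width'],s['force'])
goal(M(.0295-.112-.003,.19,.212),np.pi/2+yaw)
im,d=env.capture('top');I=cv2.resize(im[140:240,260:380],None,fx=5,fy=5,interpolation=2);i2,d=env.capture('side')
J=cv2.resize(i2[170:270,280:400],None,fx=5,fy=5,interpolation=2);save('g1',cv2.resize(np.hstack([I,J]),(800,333)))
E
python3 d.py
```

```text
[0.5672 0.0112 0.2433] 0.043026822610355814 [-0.3689 -0.2852 -5.1009]
turn [-0.     0.002 -0.005]
turn [0.002 0.    3.137]
shift cm [ 0.29 -0.14  3.13] t 5.05 1.410151232319078
```

View pics/g1.png

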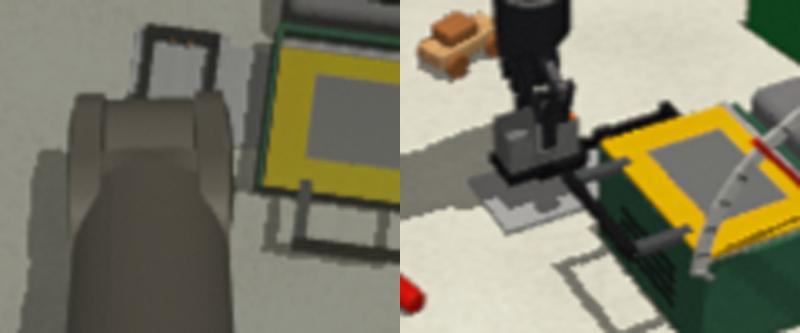

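Request:
servo_tool --targets '[[[0, 0, 0], [0, 0, 0.8], 255], [[0, 0, 0], [0, 0, 1.6], 255], [[0, 0, 0], [0, 0, 2.2], 255], [[0, 0, 0], [0, 0, 2.6], 255], [[0, 0, 0], [0, 0, 2.9], 255], [[0, 0, 0], [0, 0, 3.1], 255], [[0, 0, 0], [0, 0, 3.2], 255], [[0, 0, 0], [0, 0, 3.2], 255]]'

```text
time_s: 6.15
ee_pos: [0.5666, 0.0143, 0.2118]
tool_rot: [0.0, 0.747, 0.665, 0.0]
force: [-0.3, 0.1, -4.8]
width: 0.0432
```

```bash
python3 d.py
```

```text
[0.5666 0.0143 0.2118] 0.04320124866890498 [-0.2836  0.0553 -4.8113]
turn [0. 0. 0.]
turn [-0.     0.    -3.141]
shift cm [-0.02 -0.04 -0.02] t 6.15 1.4192732103573424
```

Request:
servo_tool --targets '[[[0, 0, 0], [0, 0, 0.1], 255], [[0, 0, 0], [0, 0, 0.15], 255], [[0, 0, 0], [0, 0.6, 0.15], 255], [[0, 0, 0], [0, 1.4, 0.15], 255], [[0, 0, 0], [0, 2.2, 0.15], 255], [[0, 0, 0], [0, 3, 0.15], 255], [[0, 0, 0], [0, 3.7, 0.15], 255], [[0, 0, 0], [0, 4, 0.15], 255]]'

```text
time_s: 7.25
ee_pos: [0.6058, 0.0098, 0.2107]
tool_rot: [-0.001, 0.747, 0.665, -0.001]
force: [-15.4, 1.9, 18.1]
width: 0.0435
```

```bash
cat > f.py <<'E'
from h import *
np.set_printoptions(precision=4,suppress=True)
yaw=-0.117; O=np.array([.6289,-.1845,0]);m=np.array([np.cos(yaw),np.sin(yaw)]);n=np.array([-m[1],m[0]])
s=env.read_state();p=np.array(s['ee_pos']);F=np.array(s['force'])
print('t',s['time_s'],'origin rel home x,y mm',((p[:2]-O[:2])@m+.003-.0295)*1000,((p[:2]-O[:2])@n-.19)*1000,'z',p[2],'F along/lat/z',F[:2]@m,F[:2]@n,F[2],'Tz',s['ft_torque'][2],s['width'])
E
python3 f.py
```

```text
t 7.25 origin rel home x,y mm -72.09392993998623 0.2679374832070536 z 0.21069979191921998 F along/lat/z -15.49845741626645 0.06261300596587849 18.0874871895021 Tz 0.044985732659020033 0.04353685072856794
```

Request:
servo_tool --targets '[[[0, 0, 0], [0, 0, -0.07], 255], [[0, 0, 0], [0, 0.4, -0.07], 255], [[0, 0, 0], [0, 0.9, -0.07], 255], [[0, 0, 0], [0, 1.4, -0.07], 255], [[0, 0, 0], [0, 1.9, -0.07], 255], [[0, 0, 0], [0, 2.3, -0.07], 255], [[0, 0, 0], [0, 2.5, -0.07], 255], [[0, 0, 0], [0, 2.5, -0.07], 255]]'

```text
time_s: 8.25
ee_pos: [0.6301, 0.0062, 0.2109]
tool_rot: [-0.001, 0.747, 0.664, -0.001]
force: [-13.4, -2.0, 10.6]
width: 0.0428
```

```bash
python3 f.py
```

```text
t 8.25 origin rel home x,y mm -47.594686118924514 -0.42519514736447106 z 0.2108680437238996 F along/lat/z -13.067997317010562 -3.5483399341267385 10.553184400731629 Tz -0.012860820373769549 0.0427670157182877
```

Request:
servo_tool --targets '[[[0, 0, 0], [0, 0.4, -0.03], 255], [[0, 0, 0], [0, 0.9, -0.03], 255], [[0, 0, 0], [0, 1.4, -0.03], 255], [[0, 0, 0], [0, 1.9, -0.03], 255], [[0, 0, 0], [0, 2.4, -0.03], 255], [[0, 0, 0], [0, 2.9, -0.03], 255], [[0, 0, 0], [0, 3.2, -0.03], 255], [[0, 0, 0], [0, 3.2, -0.03], 255]]'

```text
time_s: 9.25
ee_pos: [0.6626, 0.0027, 0.2109]
tool_rot: [-0.0, 0.747, 0.664, -0.001]
force: [-4.4, -1.1, -1.4]
width: 0.0426
```

```bash
python3 f.py
```

```text
t 9.25 origin rel home x,y mm -14.9102297523755 -0.1973795910865106 z 0.21093045821839948 F along/lat/z -4.263963625490381 -1.5850380590898565 -1.4100884038613533 Tz -0.001187677295108349 0.04259677485546852
```

Request:
servo_tool --targets '[[[0, 0, 0], [0, 0.3, 0], 255], [[0, 0, 0], [0, 0.6, 0], 255], [[0, 0, 0], [0, 0.9, 0], 255], [[0, 0, 0], [0, 1.1, 0], 255], [[0, 0, 0], [0, 1.3, 0], 255], [[0, 0, 0], [0, 1.4, 0], 255], [[0, 0, 0], [0, 1.5, 0], 255], [[0, 0, 0], [0, 1.5, 0], 255]]'

```text
time_s: 10.25
ee_pos: [0.6778, 0.001, 0.2109]
tool_rot: [-0.0, 0.747, 0.665, -0.0]
force: [-0.2, -1.3, -5.1]
width: 0.043
```

```bash
python3 f.py
```

```text
t 10.25 origin rel home x,y mm 0.3674548860388045 -0.0895287588883742 z 0.2109093088392428 F along/lat/z -0.07411627427296436 -1.271562241204057 -5.06944837628625 Tz 0.059255871204200755 0.043044838748764594
```

Request:
servo_tool --targets '[[[0, 0, 0], [0, 0.05, 0.03], 255], [[0, 0, 0], [0, 0.1, 0.05], 255], [[0, 0, 0], [0, 0.15, 0.05], 255], [[0, 0, 0], [0, 0.2, 0.05], 255], [[0, 0, 0], [0, 0.25, 0.05], 255], [[0, 0, 0], [0, 0.3, 0.05], 255], [[0, 0, 0], [0, 0.3, 0.05], 255], [[0, 0, 0], [0, 0.3, 0.05], 255]]'

```text
time_s: 11.25
ee_pos: [0.6807, 0.0007, 0.2108]
tool_rot: [-0.0, 0.747, 0.665, -0.0]
force: [-3.8, -2.9, 1.0]
width: 0.0429
```

```bash
python3 f.py
```

```text
t 11.25 origin rel home x,y mm 3.353438558542553 -0.012454209753043344 z 0.21078271095337567 F along/lat/z -3.4754728097025516 -3.3644645416589385 0.9751051215835065 Tz 0.04229896449989763 0.042947175530237976
```

Request:
servo_tool --targets '[[[0, 0, 0], [0, 0.05, 0], 255], [[0, 0, 0], [0, 0.1, 0], 255], [[0, 0, 0], [0, 0.15, 0], 255], [[0, 0, 0], [0, 0.2, 0], 255], [[0, 0, 0], [0, 0.25, 0], 255], [[0, 0, 0], [0, 0.3, 0], 255], [[0, 0, 0], [0, 0.35, 0], 255], [[0, 0, 0], [0, 0.35, 0], 255]]'

```text
time_s: 12.25
ee_pos: [0.682, 0.0006, 0.2108]
tool_rot: [-0.002, 0.747, 0.665, -0.002]
force: [-28.2, -1.5, 23.5]
width: 0.0428
```

```bash
python3 f.py
```

```text
t 12.25 origin rel home x,y mm 4.643527872172412 0.014644360159132841 z 0.21082381619405108 F along/lat/z -27.843790845413327 -4.81646682016287 23.527602212874342 Tz 0.06014366939542304 0.042838479703268054
```

Request:
servo_tool --targets '[[[0, 0, 0], [0, -0.1, -0.05], 255], [[0, 0, 0], [0, -0.1, -0.05], 0], [[0, 0, 0], [0, -0.1, -0.05], 0], [[0, 0, 0], [0, -0.1, -0.05], 0], [[0, 0, 0], [0, -0.1, -0.05], 0], [[0, 0, 0], [0, -0.1, -2], 0], [[0, 0, 0], [0, -0.1, -5], 0], [[0, 0, 0], [0, -0.1, -9], 0]]'

```text
time_s: 13.25
ee_pos: [0.6831, 0.0006, 0.3024]
tool_rot: [-0.0, 0.747, 0.665, -0.0]
force: [0.5, -0.9, 0.0]
width: 0.0854
```

```bash
python3 f.py
cat > g.py <<'E'
from h import *
np.set_printoptions(precision=4,suppress=True)
yaw=-0.117; O=np.array([.6289,-.1845,0])
def M(x,y,z): return O+[x*np.cos(yaw)-y*np.sin(yaw),x*np.sin(yaw)+y*np.cos(yaw),z]
goal(M(-.115,0,.34),yaw)
E
python3 g.py
```

```text
t 13.25 origin rel home x,y mm 5.762214740448996 0.13734409601051656 z 0.30241554543822097 F along/lat/z 0.6487932822633088 -0.8248138333134166 0.008438682448798362 Tz 0.005683383362571831 0.08543132550252665
turn [-0.     0.     1.571]
turn [-0.    -0.    -1.571]
shift cm [-19.01 -14.73  -3.75] t 13.25 1.4471202277640725
```

Request:
servo_tool --targets '[[[0, 0, 0.15], [0, -2, -3.5], 0], [[0, 0, 0.32], [-2, -5, -3.7], 0], [[0, 0, 0.5], [-5, -8, -3.7], 0], [[0, 0, 0.68], [-8, -11, -3.7], 60], [[0, 0, 0.86], [-11, -13, -3.7], 117], [[0, 0, 1.04], [-14, -14.7, -3.7], 117], [[0, 0, 1.22], [-17, -14.7, -3.7], 117], [[0, 0, 1.4], [-19, -14.7, -3.7], 117]]'

```text
time_s: 14.25
ee_pos: [0.5147, -0.1724, 0.3393]
tool_rot: [-0.0, 1.0, 0.023, 0.001]
force: [0.4, 0.1, 0.1]
width: 0.0461
```

```bash
python3 g.py
cat > v.py <<'E'
from h import *
import sys
im,d=env.capture('top');I=cv2.resize(im[140:240,270:390],None,fx=5,fy=5,interpolation=2);i2,d2=env.capture('side')
np.save('ts.npy',d2);np.save('tt.npy',d);save('topn',im);save('siden',i2)
J=cv2.resize(i2[160:260,290:410],None,fx=5,fy=5,interpolation=2);save(sys.argv[1],cv2.resize(np.hstack([I,J]),(800,333)))
E
python3 v.py g2
```

```text
turn [-0.001 -0.002  0.164]
turn [ 0.003 -0.001 -2.978]
shift cm [ 0.   -0.13 -0.07] t 14.25 0.4596595900043819
```

View pics/g2.png

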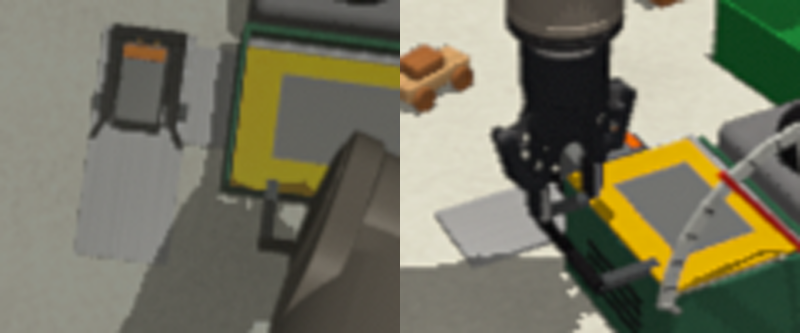

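```bash
cat > k.py <<'E'
from h import *
yaw=-0.117; O=np.array([.6289,-.1845,0])
P=cloud('top',np.load('tt.npy'));sub=np.zeros((400,640),bool);sub[145:185,295:325]=1
im=cv2.imread('pics/topn.png')[:,:,::-1].astype(int)
v,u=np.where(sub&(P[...,2]>.055)&(P[...,2]<.08))
q=np.array([px2w('top',a,z=.064)[:2] for a in zip(u,v)])
c,s,a=cv2.minAreaRect((q*1000).astype(np.float32));d=np.array(c)/1000-O[:2]
print(c,s,a,'origin mx,my',d@[np.cos(yaw),np.sin(yaw)]+.003,d@[-np.sin(yaw),np.cos(yaw)])
E
python3 k.py
```

```text
(678.7695922851562, 1.8397712707519531) (43.62773513793945, 78.00785064697266) 82.79438781738281 origin mx,my 0.03077660248550327 0.1908872623992659
```

Request:
servo_tool --targets '[[[0, 0, 0.165], [0, 0, 0], 117], [[0, 0, 0.165], [0, 0, 1], 117], [[0, 0, 0.165], [0, 0, 2.5], 117], [[0, 0, 0.165], [0, 0, 3.5], 117], [[0, 0, 0.165], [0, 0, 3.5], 117], [[0, 0, 0.165], [0, 0, 3.5], 117], [[0, 0, 0.165], [0, 0, 3.5], 117], [[0, 0, 0.165], [0, 0, 3.5], 117]]'

```text
time_s: 15.35
ee_pos: [0.5152, -0.171, 0.303]
tool_rot: [-0.0, 0.998, -0.055, 0.0]
force: [-0.1, 0.4, 0.2]
width: 0.0459
```

```bash
sed -i 's/,.34),yaw/,.273),yaw/' g.py; python3 g.py; python3 v.py g3
python3 - <<'E'
import cv2
i=cv2.imread('pics/siden.png')[190:260,315:400];cv2.imwrite('pics/g3.png',cv2.resize(i,None,fx=8,fy=8,interpolation=2))
E
```

```text
turn [-0.    -0.     0.006]
turn [ 0.001 -0.    -3.135]
shift cm [-0.05  0.02  3.  ] t 15.35 0.3504568901389648
```

View pics/g3.png

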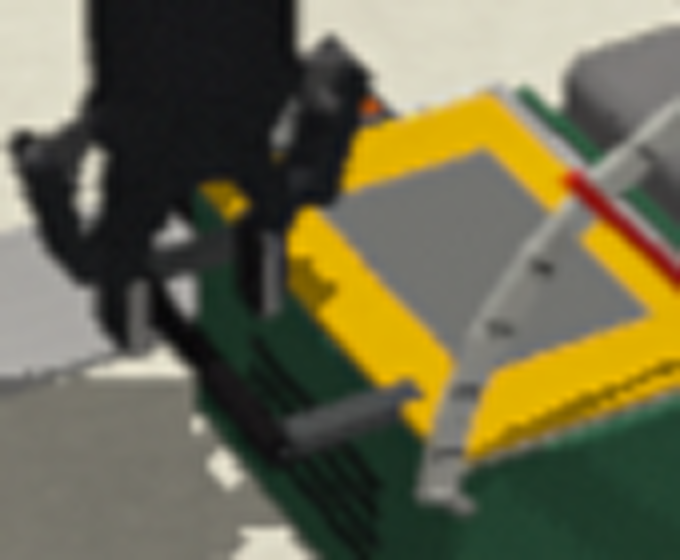

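Request:
servo_tool --targets '[[[0, 0, 0], [0, 0, 1], 117], [[0, 0, 0], [0, 0, 2], 117], [[0, 0, 0], [0, 0, 2.8], 117], [[0, 0, 0], [0, 0, 3], 117], [[0, 0, 0], [0, 0, 3], 117], [[0, 0, 0], [0, 0, 3], 160], [[0, 0, 0], [0, 0, 3], 190], [[0, 0, 0], [0, 0, 3], 190]]'

```text
time_s: 16.45
ee_pos: [0.5152, -0.1709, 0.2729]
tool_rot: [-0.0, 0.998, -0.055, 0.0]
force: [0.2, -0.3, 0.6]
width: 0.0215
```

Request:
servo_tool --targets '[[[0, 0, 0], [0, 0, 0], 255], [[0, 0, 0], [0, 0, 0], 255], [[0, 0, 0], [0, 0, 0], 255], [[0, 0, 0], [0, 0, 0], 255], [[0, 0, 0], [0, 0, 0], 255], [[0, 0, 0], [0, 0, 0], 255], [[0, 0, 0], [0, 0, 0], 255], [[0, 0, 0], [0, 0, 0], 255]]'

```text
time_s: 17.45
ee_pos: [0.5166, -0.171, 0.2735]
tool_rot: [0.0, 0.998, -0.055, 0.002]
force: [10.5, -1.8, -2.1]
width: 0.0121
```

Request:
servo_tool --targets '[[[0, 0, 0], [0.1, 0, -0.92], 255], [[0, 0, 0], [0.2, 0, -1.85], 255], [[0, 0, 0], [0.31, 0, -2.76], 255], [[0, 0, 0], [0.47, 0, -3.67], 255], [[0, 0, 0], [0.68, 0, -4.58], 255], [[0, 0, 0], [0.93, 0, -5.47], 255], [[0, 0, 0], [1.22, 0, -6.34], 255], [[0, 0, 0], [1.56, 0, -7.2], 255]]'

```text
time_s: 18.45
ee_pos: [0.5307, -0.1727, 0.3449]
tool_rot: [0.0, 0.998, -0.056, -0.0]
force: [4.9, -1.6, -7.9]
width: 0.0125
```

```bash
cat > l.py <<'E'
from h import *
s=env.read_state();p=np.array(s['ee_pos']);yaw=-0.117
m=np.array([np.cos(yaw),np.sin(yaw)])
mx=(p[:2]-[.6289,-.1845])@m;z=p[2]-.155
print(s['time_s'],'F',s['force'],'w',s['width'],'grasp mx,z',mx,z,'theta',np.arctan2(z-.118,.07-mx),'r',np.hypot(z-.118,.07-mx), 'z theta',np.arcsin((p[2]-.2735)/.185))
E
python3 l.py
```

```text
18.45 F [ 4.89422317 -1.59733379 -7.8660664 ] w 0.01246537385704178 grasp mx,z -0.09886369814448213 0.18992489586247283 theta 0.4026620163938044 r 0.18354328970533995 z theta 0.39637887359075563
```

Request:
servo_tool --targets '[[[0, 0, 0], [0.4, 0, -0.84], 255], [[0, 0, 0], [0.82, 0, -1.66], 255], [[0, 0, 0], [1.28, 0, -2.47], 255], [[0, 0, 0], [1.78, 0, -3.24], 255], [[0, 0, 0], [2.32, 0, -3.99], 255], [[0, 0, 0], [2.9, 0, -4.71], 255], [[0, 0, 0], [3.51, 0, -5.41], 255], [[0, 0, 0], [4.15, 0, -6.07], 255]]'

```text
time_s: 19.45
ee_pos: [0.5698, -0.1776, 0.4058]
tool_rot: [-0.001, 0.998, -0.056, -0.003]
force: [-28.9, 5.3, 20.5]
width: 0.012
```

```bash
python3 l.py; python3 v.py g4;  python3 - <<'E'
import cv2
i=cv2.imread('pics/siden.png')[165:260,320:430];cv2.imwrite('pics/g4.png',cv2.resize(i,None,fx=6,fy=6,interpolation=2))
E
```

```text
19.45 F [-28.92709498   5.27240261  20.4649247 ] w 0.01204898411241709 grasp mx,z -0.05948736234687715 0.2508112773339184 theta 0.7980697391382382 r 0.1854880384138515 z theta 0.7969046314382232
```

View pics/g4.png

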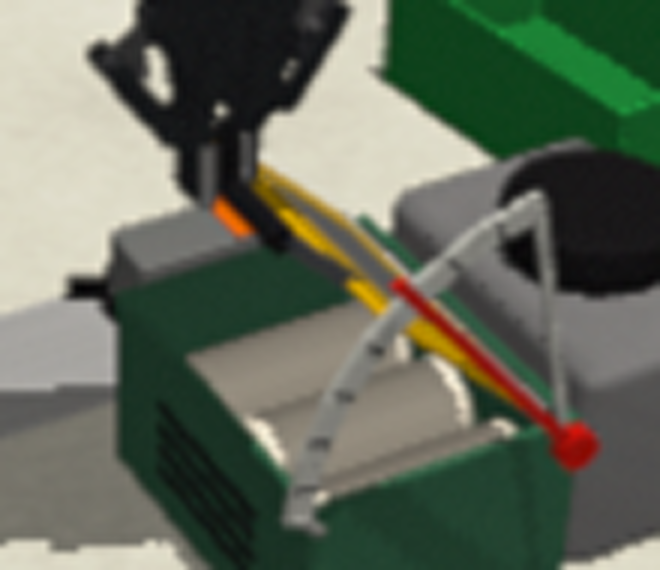

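Request:
servo_tool --targets '[[[0, 0, 0], [0.1, 0, -0.3], 255], [[0, 0, 0], [0.4, 0, -0.6], 255], [[0, 0, 0], [0.7, 0, -0.9], 255], [[0, 0, 0], [1, 0, -1.12], 255], [[0, 0, 0], [1.3, 0, -1.34], 255], [[0, 0, 0], [1.3, 0, -1.34], 255], [[0, 0, 0], [1.3, 0, -1.34], 255], [[0, 0, 0], [1.3, 0, -1.34], 255]]'

```text
time_s: 20.55
ee_pos: [0.5832, -0.1792, 0.4196]
tool_rot: [-0.001, 0.998, -0.056, -0.002]
force: [-22.8, 4.6, 21.4]
width: 0.0118
```

```bash
python3 l.py; python3 v.py g5
cat > n.py <<'E'
from h import *
yaw=-0.117;O=np.array([.6289,-.1845,0])
im=cv2.imread('pics/siden.png')[:,:,::-1].astype(int);P=cloud('side',np.load('ts.npy'))
def mach(p):
    q=p-O;return np.c_[q[:,0]*np.cos(yaw)+q[:,1]*np.sin(yaw),-q[:,0]*np.sin(yaw)+q[:,1]*np.cos(yaw),q[:,2]]
r,g,b=[im[...,i] for i in range(3)]
m=(r>120)&(g>85)&(b<70)&(r<250)
q=mach(P[m]);q=q[(q[:,2]>.11)&(abs(q[:,1])<.1)&(q[:,0]<.09)&(q[:,0]>-.08)]
print('yellow',len(q),'angles',np.percentile(np.arctan2(q[:,2]-.118,.07-q[:,0])[np.hypot(q[:,2]-.118,.07-q[:,0])>.06],[10,50,90]))
l=cv2.fitLine((q[:,[0,2]]*1000).astype(np.float32),cv2.DIST_HUBER,0,.01,.01).ravel();print('fit',np.arctan(-l[1]/l[0]))
m=(r>100)&(g<60)&(b<60);q=mach(P[m]);q=q[(q[:,2]>.14)&(abs(q[:,1]+.122)<.02)&(q[:,0]<.06)]
print('red',len(q),np.percentile(np.arctan2(q[:,2]-.118,.07-q[:,0]),[10,50,90]))
l=cv2.fitLine((q[:,[0,2]]*1000).astype(np.float32),cv2.DIST_HUBER,0,.01,.01).ravel();print('fit',np.arctan(-l[1]/l[0]))
# best pointer angle by image: project model lines and score red
m=((r>90)&(g<70)&(b<70)).astype(np.float32);res=[]
M=lambda x,y,z:O+[x*np.cos(yaw)-y*np.sin(yaw),x*np.sin(yaw)+y*np.cos(yaw),z]
v,u=np.where(m[200:236,380:420]>0);uv=np.c_[u+380,v+200]
for a in np.arange(.75,1.05,.01):
    p0=w2px('side',M(.07,-.122,.118));p1=w2px('side',M(.07-.175*np.cos(a),-.122,.118+.175*np.sin(a)))
    d=(p1-p0)/np.linalg.norm(p1-p0);e=(uv-p0)@np.array([-d[1],d[0]]);res.append((np.mean(abs(e)),a,e.mean(),np.ptp((uv-p0)@d),np.linalg.norm(p1-p0)))
print(min(res))
E
python3 n.py
python3 - <<'E'
import cv2
i=cv2.imread('pics/siden.png')[165:260,320:430];cv2.imwrite('pics/g5.png',cv2.resize(i,None,fx=6,fy=6,interpolation=2))
E
```

```text
20.55 F [-22.79825734   4.62631476  21.41487866] w 0.011761208617672264 grasp mx,z -0.04599278151029985 0.2646359445964822 theta 0.9015516046874593 r 0.1869663756139022 z theta 0.9106850890042286
yellow 16 angles [0.87766438 0.89285412 0.92668069]
fit 0.8163681
red 71 [0.89055922 0.91817051 0.94637415]
fit 0.89509714
(np.float64(0.7828080528161656), np.float64(0.9100000000000001), np.float64(0.2075892011686498), np.float64(38.264614761007344), np.float64(40.05980220313509))
```

View pics/g5.png

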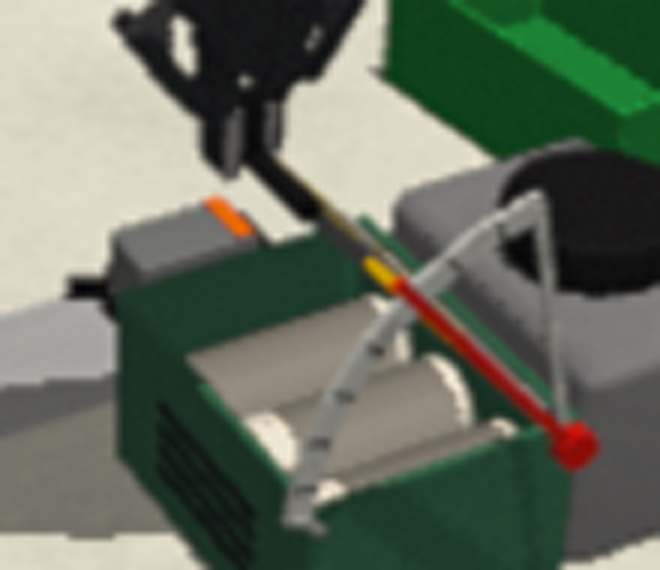

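Request:
servo_tool --targets '[[[0, 0, 0], [-0.06, 0, -0.08], 255], [[0, 0, 0], [-0.12, 0, -0.15], 255], [[0, 0, 0], [-0.12, 0, -0.15], 255], [[0, 0, 0], [-0.12, 0, -0.15], 255], [[0, 0, 0], [-0.12, 0, -0.15], 255], [[0, 0, 0], [-0.12, 0, -0.15], 255], [[0, 0, 0], [-0.12, 0, -0.15], 255], [[0, 0, 0], [-0.12, 0, -0.15], 255]]'

```text
time_s: 21.65
ee_pos: [0.5833, -0.1789, 0.4208]
tool_rot: [-0.0, 0.998, -0.056, -0.0]
force: [-7.9, -0.8, 4.5]
width: 0.0118
```

```bash
python3 l.py; python3 v.py g6; python3 n.py; python3 k.py
```

```text
21.65 F [-7.88828966 -0.81413403  4.49330311] w 0.011820334456637755 grasp mx,z -0.045896339246000964 0.2658106098193451 theta 0.9058341909953056 r 0.18782954460305448 z theta 0.9211099610690361
yellow 18 angles [0.87693128 0.90669044 0.92496637]
fit 0.7897889
red 73 [0.89153711 0.91818039 0.95102209]
fit 0.8897923
(np.float64(0.8008693921039388), np.float64(0.9100000000000001), np.float64(0.32940354684199524), np.float64(38.26461476100735), np.float64(40.05980220313509))
(678.9302978515625, 1.8489112854003906) (43.91739273071289, 77.70559692382812) 83.22054290771484 origin mx,my 0.030935142413266083 0.1909150996090163
```

Request:
servo_tool --targets '[[[0, 0, 0], [0, 0, 0], 255], [[0, 0, 0], [0, 0, 0], 255], [[0, 0, 0], [0, 0, 0], 255], [[0, 0, 0], [0, 0, 0], 255], [[0, 0, 0], [0, 0, 0], 255], [[0, 0, 0], [0, 0, 0], 255], [[0, 0, 0], [0, 0, 0], 255], [[0, 0, 0], [0, 0, 0], 255]]'

```text
time_s: 22.75
ee_pos: [0.5833, -0.1789, 0.4208]
tool_rot: [0.0, 0.998, -0.056, -0.0]
force: [-6.1, -0.9, 4.6]
width: 0.0114
```

```bash
python3 -c "
from h import *
s=env.read_state();print(s['ee_pos'],np.abs(s['qvel']).max(),s['width'],s['force']);env.close_job()"
```

```text
[ 0.58334901 -0.17892636  0.42080543] 0.0015755703189696754 0.011432488865125393 [-6.11383045 -0.85568452  4.59749519]
the job is handed in; nothing more can be done
```

I slid the battery home on the shoe, then lifted the flap to the pointer's angle. I handed the job in at 22.75 s with the bar still held in the gripper and the arm motionless.

- **Battery:** it met the stop with about 28 N of push. The resistance along the rail had already dropped to about zero just before that, which I took as the detent snapping in. The last camera check put the battery about 1.5 mm past and 1 mm to the side of where I had estimated shoe_home to be. Its yaw agreed with the machine's to within 0.01 rad.
- **Flap and pointer:** the flap reads about 0.906 rad from the arm's position. The pointer reads between 0.89 and 0.92 rad depending on the method, all well inside the 0.07 rad tolerance. In the side picture the two lie in line.
- **Disagreeing check:** a line fitted to the few visible yellow pixels gave 0.79 to 0.82 rad for the flap. I discounted it because the panel is seen edge-on, leaving only 16 to 18 noisy pixels. The same pixels measured from the hinge gave 0.89 to 0.91 rad.
- **Grip:** the opening is about 11.5 mm on the 14 mm bar, less than its full thickness, but it held through the whole lift.
- **Other objects:** I did not measure the bystanders again at the end. The arm's path stayed clear of them, and the pointer's reading was the same before and after the lift.

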